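# Set a bracket to its bend line on a bending block and clamp it

## Task

Push the half-bent steel bracket forward between the guide rails of the bending block until the black line marked across it lies right over the bend edge at the end of the block, so that the 20 mm beyond the line stick out over the edge. Then press the handle of the toggle clamp all the way down, so that the clamp's foot holds the bracket there for bending. Only push with the fingers: do not lift, tip or carry the bracket, and leave the other things on the worktop where they are.

Things in the scene. Friction and masses are not known exactly. Their poses are not given: they have to be found in the camera images.
- bending_block: the fixed bending block: flat steel bed 235 long (its x), 110 wide (y), top 40 mm above the worktop, on a 15 mm wooden board. Origin on the worktop below the middle of the bend edge; +x is the way the bracket is pushed (level, to the robot's left), +z up. The bed runs from x = -235 to the bend edge at x = 0. The toggle clamp stands on its +y side, toward the robot
- bend_edge (a point): middle of the bed's end top edge (the bend edge), at the bed's top; axes as the block's
- rail_mouth (a point): middle of the mouth between the two steel guide rails, on the bed's top, at x = -75, y = 0 mm in the block's frame. The rails are 8 mm high and stand either side of the bed's middle line y = 0: 71 mm apart here, closing to 47 mm at x = -48, then parallel up to x = -3 mm
- bracket: loose half-bent steel bracket, about 0.15 kg, lying on the bed behind the rails: flat leg 120 long (its x), 45 wide (y), 3 mm thick, with a flange bent up at the rear end, 24 mm high over the underside. Origin: centre of the leg's underside; +x to the front end, +z up. Flange's rear face at x = -60, front end at x = +60 mm. It slides with friction and stops when the push stops
- bend_line (a point): middle of the thin black line marked across the top of the bracket's leg, 20 mm behind its front end; 40 mm in front of the bracket's origin and 3 mm above it
- rear_flange (a point): centre of the outer (rear) face of the bracket's upturned flange, 12 mm above the leg's underside; axes as the bracket's
- clamp_handle (a joint): angle of the toggle clamp's handle (rad): 0 = fully up (clamp open), 0.87 = fully down against its stop (clamp shut). It stays where it is left and locks at the bottom; about 4 to 8 N at the grip move it
- handle_grip (a point): on the upper face of the clamp handle's black grip (16 wide, 72 mm long, 13 mm thick), 85 mm from the handle's pivot; moves with the handle. The grip reaches from 42 to 114 mm from the pivot
- handle_pivot (a point): pivot of the clamp handle, 68 mm above the worktop, at x = -34, y = +90 mm in the block's frame. The handle turns about the block's x and points to the block's +y, 55 degrees above level when up, 5 when down: a fingertip going straight down 50 mm to the +y side of the pivot meets it in any position and presses it home
- clamp_arm: the clamp's arm with its rubber foot, crossing over the bed at x = -34 mm; origin at its pivot. Handle up: raised 60 degrees, its end 150 mm above the worktop. Handle down: level, and the spring-loaded foot, 15 mm across, presses on the bracket's leg at x = -34, y = 0 mm in the block's frame
- awl: bystander: awl with a brown wooden handle, 129 mm, lying
- marker: bystander: black and white marker pen, 135 mm, lying
- small_screwdriver: bystander: small screwdriver with a red handle, 141 mm, lying
- black_tape: bystander: small roll of black tape, 53 mm, 19 mm high
- bobbin_red: bystander: steel bobbin with red thread, 21 mm, standing 12 mm high
- bobbin_white: bystander: steel bobbin with white thread, 21 mm, standing 12 mm high

How it is judged:
On the way, in this order (a step that is already met when the one before it is completed fails the run):
1. the bracket lies between the rails with its line over the bend edge, the clamp still open (x of bend_line in the frame of bend_edge between -0.003 and 0.003 m and y of bend_line in the frame of bend_edge between -0.004 and 0.004 m and angle between the x axis of bracket and the x axis of bending_block, either way round below 0.06 rad and linear speed of bracket below 0.01 m/s and value of joint clamp_handle below 0.4 rad), for 0.2 s.
2. the clamp handle is pressed fully down and the foot presses on the bracket (value of joint clamp_handle above 0.82 rad and contact force between clamp_arm and bracket above 3 N), for 0.2 s.
At the end, for the whole second after the job is handed in: The bracket lies flat between the rails, at rest, its line within 3 mm of the bend edge (17 to 23 mm overhang), within 4 mm of the middle line and square within 0.06 rad; the clamp handle is down beyond 0.82 rad and stays there, and the foot presses on the bracket with more than 3 N (all of step 2 and x of bend_line in the frame of bend_edge between -0.003 and 0.003 m and y of bend_line in the frame of bend_edge between -0.004 and 0.004 m and z of bend_line in the frame of bend_edge below 0.006 m and angle between the x axis of bracket and the x axis of bending_block, either way round below 0.06 rad and angle between bracket's own z axis and vertical below 0.05 rad and linear speed of bracket below 0.01 m/s); the robot touches nothing.
It fails at once if the bracket is lifted off the bed (height (world z) of bracket above 0.046 m or height (world z) of bend_line above 0.051 m).
It fails at once if the bracket is tipped or falls off the bed (angle between bracket's own z axis and vertical above 0.12 rad or height (world z) of bracket below 0.03 m).
It fails at once if another thing on the worktop is moved (distance of any of awl, marker, small_screwdriver, black_tape, bobbin_red, bobbin_white from where it was at the start of the episode above 0.02 m).
It also fails if it takes over 58 s, if anything falls off the work surface, if the arm or the gripper's body presses on something with over 40 N, if the wrist force passes 120 N, or if a joint passes its speed limit or range.

## Robot

A 7-joint arm with a two-finger parallel gripper is mounted at the origin on a cart in front of the work surface, level with it; the furniture and walls round the work are solid. World frame = base frame: x ahead of the robot, y to its left, z up, the work surface at z = 0. Lengths are in m, angles in rad, forces in N, time in s.
With the tool pointing down it reaches from about 0.425 to 0.975 m from the base axis. Payload 16.7 kg.
Tool frame: the origin (TCP) lies at the very end of the fingers, on their centre line; the grasp point (between the pads) lies 19 mm behind it; y points along the fingers, x is the direction in which the jaws open and shut, and the axes are right-handed (so a half turn about y gives the same grasp; the last joint's range is limited). The gripper opens to 85 mm and grips with 20 to 120 N. Pads are 22 mm wide; open, the fingers measure 114 mm over their backs; the gripper's body (76 mm by 85 mm) begins 54 mm behind the grasp point. The pads swing forward as they close: fully open they stand 13 mm farther back than shut.
Start: joints at [-1.454, 0.426, 0.074, 1.606, -0.034, 1.111, -0.067], TCP at [0.177, 0.651, 0.231] pointing down, gripper open.
Joint ranges: [-2.85, 2.85], [-0.5, 2.14], [-1.23, 1.37], [0.21, 2.46], [-1.02, 4.16], [0.16, 2.05], [-2.73, 2.73]. Speed limits (rad/s): [1.89, 1.89, 2.39, 2.39, 3.01, 3.01, 3.01].

## Interface

Orientations are given as a unit quaternion [x, y, z, w].
In Python, from cell import robot gives the robot as it stands.
- The arm moves only by the tool drive_tool, never from a script. Its argument "moves" is a list of rows, each a list of 7 numbers: the opening, from 0 (shut) to 1 (fully open), then the shift along the tool's x, y, z in cm, then the turn, a rotation vector about the tool's x, y, z in rad. A call has 1 to 12 rows; each row shifts and turns the pose as measured when the row begins, along the tool's axes as they then stand; what a row does not reach is not made up. A row lasts 1/12 s, in which the tool goes at most 41.7 mm and 7.16 degrees, less where a joint would pass 70% of its speed; a pose out of reach is approached as far as the arm can. A call is refused whole if a number of a shift passes 4.17 or a number of a turn 0.125, either way. A call with a gripper value outside its range is refused whole. The fingers move at their own pace and stop on an object; the grip force is fixed at half the most. Time passes only in rows, so rows that do not move let the fingers close. It gives the time, the measured TCP pose, the force and the opening at its end, in the units of the state.
- robot.state(): the state, without advancing time (a new reading comes with each control period).
- robot.camera(name): name is "scene" or "side" or "wrist"; returns a dict with "frame" (384x512x3 uint8, red, green, blue), "range_z" (384x512 float32, m along the optical axis (not along the pixel's ray), 0 where there is no reading), "fx", "fy", "cx", "cy" (pixels), "T" (4x4, takes a point from camera to world coordinates); the wrist camera has in their place "T_tool_cam" (4x4, takes a point from camera to tool coordinates, whose origin is the TCP and whose axes are the tool frame's). Camera axes: x right, y down, z forward; pixel columns grow to the right and rows downward; lengths in m; the calibration is good to about 2 mm. A picture is of the moment at which its call begins: read the wrist's pose just before it.
- robot.close_job(): hands the job in, once; it reports no verdict.
The state is a dict: "clock": time; "joints": joint angles; "qd": joint speeds; "tau": joint torques, N m; "tcp_pos": TCP position; "orientation": TCP orientation; "wrist_force": force on the tool from outside, world axes, zero at the start; "ft_torque": the same for the moment, N m; "gripper_width": opening from 0.0 (shut) to 1.0 (fully open).
Only numpy, scipy, OpenCV 4.12 (cv2) and the standard library are available. Lean on these libraries where they do the work, as an engineer would, in place of code of your own. Each camera call takes 0.05 s, during which the arm holds its last target.

## Working session

There is one attempt and no reset: what is moved stays moved. The work goes in short steps, Python scripts to look and compute and a tool call to move; the robot and the scene stay as the last step left them, time stands still between calls to the robot, and variables do not carry over. Pictures are saved under pics/ and viewed, and the job is handed in when it is done.

Besides the shell and the picture viewer there is one more tool, called after "Call:" by a JSON object that holds its "fn" and its "kwargs", one argument or row to a line. drive_tool: Moves the arm, as the interface text tells. Its arguments: {"type":"object","properties":{"moves":{"type":"array"}},"required":["moves"]}

```bash
ls; mkdir -p pics
cat > h.py <<'E'
import numpy as np, cv2
from cell import robot
def snap(n,f):
    c=robot.camera(n); np.savez(''+f+'.npz',**c)
    cv2.imwrite('pics/'+f+'.png',cv2.cvtColor(c['frame'],cv2.COLOR_RGB2BGR)); return c
def pts(c,T=None):
    z=c['range_z'];v,u=np.mgrid[0:z.shape[0],0:z.shape[1]]
    P=np.stack([(u-c['cx'])/c['fx']*z,(v-c['cy'])/c['fy']*z,z,np.ones_like(z)],-1)
    return (P@(c['T'] if T is None else T).T)[...,:3]
E
python3 - <<'E'
from h import *
print(robot.state())
for n in('scene','side','wrist'): snap(n,n+'0')
E
```

```text
pics
{'clock': 0.0, 'joints': array([-1.45452168,  0.42675178,  0.07385855,  1.60665565, -0.03407264,
        1.11080885, -0.0670787 ]), 'qd': array([ 0.0001888 , -0.00051884,  0.00014098,  0.00064577, -0.0007611 ,
        0.00138475, -0.00112669]), 'tau': array([ 8.63477567e-05, -9.49857116e+01,  3.76076147e+00, -4.63520837e+01,
        1.94011792e-02,  1.03199956e-02, -1.93480253e-05]), 'tcp_pos': array([0.17722212, 0.65086554, 0.23057619]), 'orientation': array([ 0.56216947,  0.42898792, -0.42969504, -0.56151315]), 'wrist_force': array([-0.07626274,  0.51260568,  0.3930097 ]), 'ft_torque': array([ 0.01968245,  0.01289355, -0.01626349]), 'gripper_width': 0.9990278858705367}
```

View pics/scene0.png

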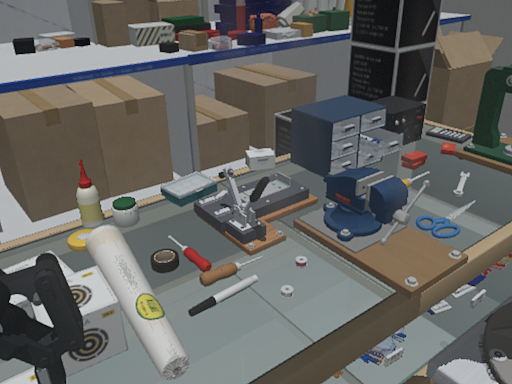

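View pics/side0.png

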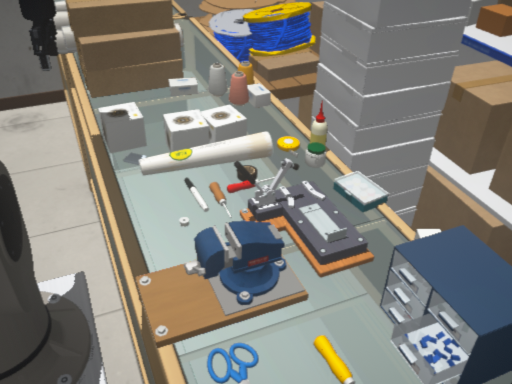

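View pics/wrist0.png

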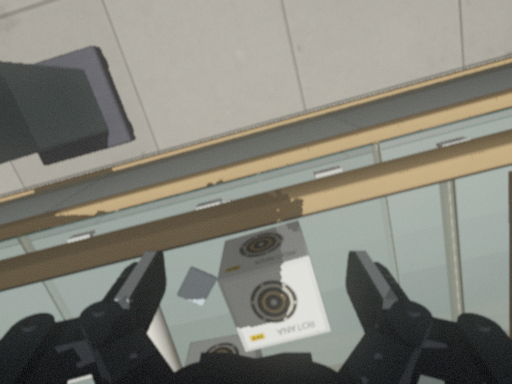

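The scene view shows the block at about (250,205) with its clamp at (240,200). The side view shows it at about (310,220), with the bracket light grey at (322,220). I'll zoom in and measure.

Run:
```python
from h import *
for n,b in(('side0',(225,145,380,285)),('scene0',(170,150,330,260))):
    c=dict(np.load(n+'.npz'));P=pts(c)
    x0,y0,x1,y1=b
    im=cv2.cvtColor(c['frame'],cv2.COLOR_RGB2BGR)[y0:y1,x0:x1]
    cv2.imwrite(f'pics/{n}z.png',cv2.resize(im,None,fx=5,fy=4.2 if 0 else 4,interpolation=cv2.INTER_CUBIC) if 0 else cv2.resize(im,None,fx=4,fy=4,interpolation=cv2.INTER_CUBIC))
    print(n,c['T'].round(3).tolist(),c['fx'],c['cx'],c['cy'])
c=dict(np.load('side0.npz'));P=pts(c);valid=c['range_z']>0
R=P[145:285,225:380].reshape(-1,3)
h,e=np.histogram(R[:,2],np.arange(-.01,.16,.005));print(list(zip(e.round(3),h)))
m=valid&(abs(P[...,2]-.04)<.004);m[:, :225]=0;m[:,380:]=0;m[:145]=0;m[285:]=0
Q=P[m];print(np.median(Q[:,2]));r=cv2.minAreaRect(Q[:,:2].astype(np.float32));print(r,cv2.boxPoints(r))
```

```text
side0 [[0.921, -0.212, 0.327, 0.173], [-0.39, -0.542, 0.745, -0.622], [0.019, -0.813, -0.582, 0.721], [0.0, 0.0, 0.0, 1.0]] 498.4002321812415 254.16459835137792 185.66723420291453
scene0 [[-0.596, -0.35, 0.722, -0.087], [-0.803, 0.28, -0.526, 0.622], [-0.018, -0.894, -0.448, 0.504], [0.0, 0.0, 0.0, 1.0]] 462.68420560297335 255.88719659255972 187.9999395328984
[(np.float64(-0.01), np.int64(1)), (np.float64(-0.005), np.int64(1613)), (np.float64(0.0), np.int64(4977)), (np.float64(0.005), np.int64(568)), (np.float64(0.01), np.int64(798)), (np.float64(0.015), np.int64(1198)), (np.float64(0.02), np.int64(490)), (np.float64(0.025), np.int64(930)), (np.float64(0.03), np.int64(919)), (np.float64(0.035), np.int64(1180)), (np.float64(0.04), np.int64(2965)), (np.float64(0.045), np.int64(737)), (np.float64(0.05), np.int64(402)), (np.float64(0.055), np.int64(214)), (np.float64(0.06), np.int64(131)), (np.float64(0.065), np.int64(137)), (np.float64(0.07), np.int64(150)), (np.float64(0.075), np.int64(135)), (np.float64(0.08), np.int64(127)), (np.float64(0.085), np.int64(142)), (np.float64(0.09), np.int64(149)), (np.float64(0.095), np.int64(92)), (np.float64(0.1), np.int64(146)), (np.float64(0.105), np.int64(99)), (np.float64(0.11), np.int64(139)), (np.float64(0.115), np.int64(199)), (np.float64(0.12), np.int64(383)), (np.float64(0.125), np.int64(295)), (np.float64(0.13), np.int64(256)), (np.float64(0.135), np.int64(305)), (np.float64(0.14), np.int64(443)), (np.float64(0.145), np.int64(14)), (np.float64(0.15), np.int64(16))]
0.0408662451630703
((0.6029685735702515, 0.1568494290113449), (0.4877135455608368, 0.2894994020462036), 69.78939819335938) [[ 0.3828856  -0.02198593]
 [ 0.6545602  -0.12199982]
 [ 0.8230516   0.33568478]
 [ 0.55137694  0.4356987 ]]
```

View pics/side0z.png

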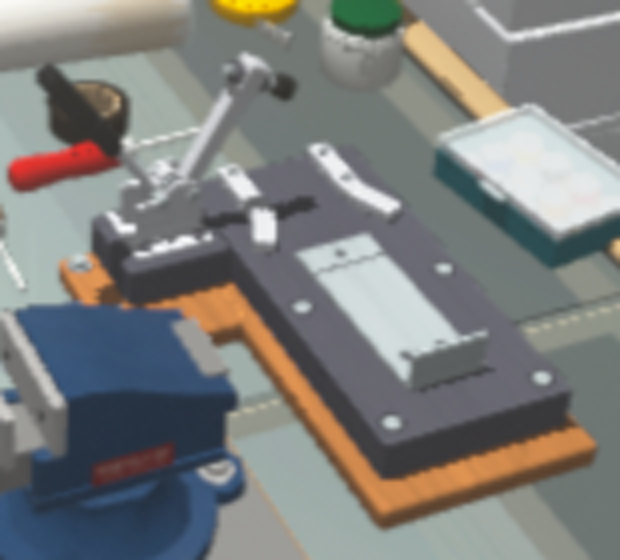

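View pics/scene0z.png

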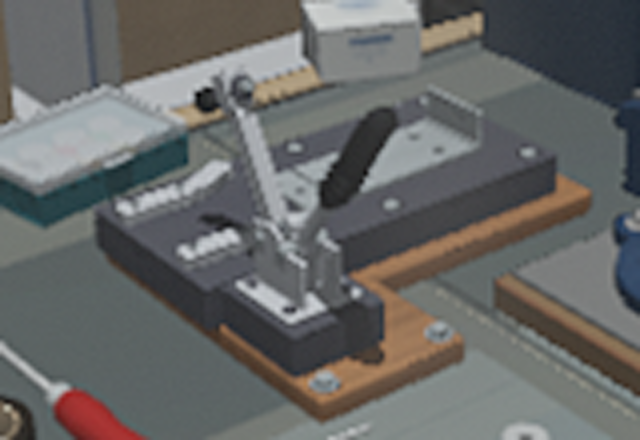

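Run:
```python
from h import *
c=dict(np.load('side0.npz'));P=pts(c)
x0,x1,y0,y1=.5,.9,-.05,.35; s=1500
im=np.zeros((600,600,3),np.uint8)
hm=np.zeros((600,600))-1
for n in('side0','scene0'):
    c=dict(np.load(n+'.npz'));P=pts(c);F=c['frame'][...,::-1]
    m=(c['range_z']>0)&(P[...,2]>.034)&(P[...,2]<.06)
    for p,f in zip(P[m],F[m]):
        a=int((p[0]-x0)*s);b=int((p[1]-y0)*s)
        if 0<=a<600 and 0<=b<600:
            k=(0 if n=='side0' else 1)
            cv2.circle(im,(599-b,599-a),1,tuple(int(v) for v in f),-1)
    cv2.imwrite(f'pics/top_{n}.png',im);im[:]=0
```

```text
(no output)
```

View pics/top_side0.png

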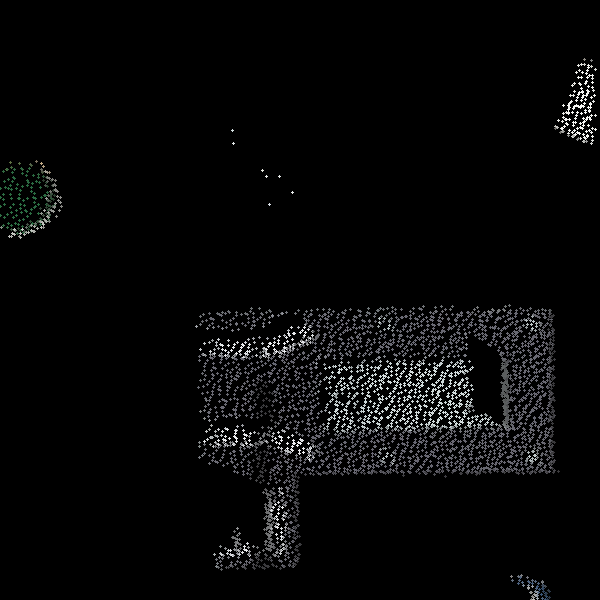

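View pics/top_scene0.png

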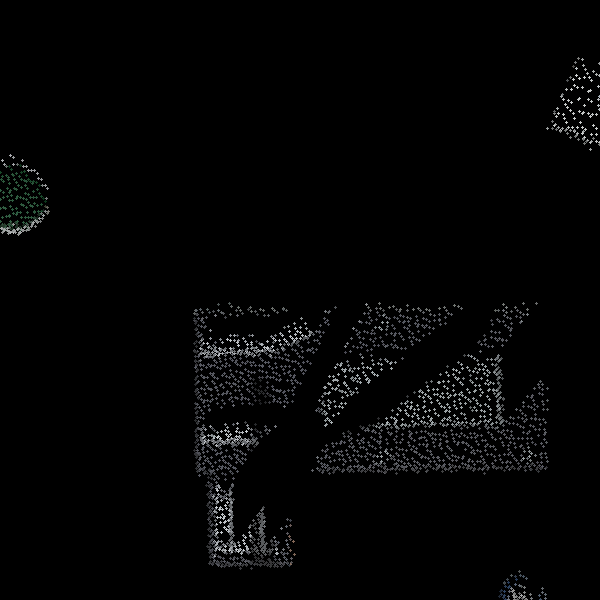

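```bash
cat >> h.py <<'E'
from scipy.spatial.transform import Rotation as Ro
def tool():
    s=robot.state();T=np.eye(4);T[:3,:3]=Ro.from_quat(s['orientation']).as_matrix();T[:3,3]=s['tcp_pos'];return T,s
E
python3 - <<'E'
from h import *
T,s=tool();print(T.round(3))
c=dict(np.load('wrist0.npz'));print(c['T_tool_cam'].round(3),c['fx'])
c=dict(np.load('side0.npz'));P=pts(c)
for n in('side0','scene0'):
    c=dict(np.load(n+'.npz'));P=pts(c);ok=c['range_z']>0
    z=P[...,2];B=ok&(z>.036)&(z<.043)&(P[...,0]>.57)&(P[...,0]<.71)&(P[...,1]>-.03)&(P[...,1]<.24)
    r=cv2.minAreaRect(P[B][:,:2].astype(np.float32));print(n,r,cv2.boxPoints(r).round(4).tolist(),np.median(z[B]))
    for a in np.arange(.35,.65,.05):
        row=[]
        for b in np.arange(-.25,.3,.05):
            m=ok&(abs(P[...,0]-a)<.025)&(abs(P[...,1]-b)<.025)
            row.append(round(float(z[m].max()),3) if m.sum()>3 else -1)
        print(round(a,2),row)
E
```

```text
[[ 0.263 -0.    -0.965  0.177]
 [ 0.965 -0.001  0.263  0.651]
 [-0.001 -1.    -0.     0.231]
 [ 0.     0.     0.     1.   ]]
[[ 1.    -0.     0.001 -0.001]
 [-0.001 -0.316  0.949 -0.143]
 [-0.    -0.949 -0.316  0.081]
 [ 0.     0.     0.     1.   ]] 315.6090087001859
side0 ((0.6345806121826172, 0.09847576916217804), (0.12374123930931091, 0.239270880818367), 1.2495747804641724) [[0.5701000094413757, 0.2167000025510788], [0.5752999782562256, -0.02250000089406967], [0.6990000009536743, -0.01979999989271164], [0.6937999725341797, 0.21940000355243683]] 0.0407966960175441
0.35 [-1, 0.014, 0.013, 0.029, 0.145, 0.145, 0.145, 0.024, 0.005, 0.015, 0.015]
0.4 [-1, 0.005, 0.013, 0.028, 0.144, 0.145, 0.145, -1, 0.004, 0.016, 0.014]
0.45 [0.005, 0.004, 0.005, 0.031, 0.143, 0.143, 0.143, -1, 0.012, 0.006, 0.024]
0.5 [0.029, 0.029, 0.025, 0.029, 0.124, 0.126, 0.125, -1, 0.163, 0.165, 0.025]
0.55 [0.004, 0.005, 0.004, 0.016, 0.022, 0.022, 0.023, 0.019, 0.081, 0.112, 0.004]
0.6 [0.1, 0.006, 0.004, 0.004, 0.019, 0.065, 0.048, 0.047, 0.14, 0.145, -1]
0.65 [0.155, 0.156, 0.155, 0.004, 0.018, 0.066, 0.047
[... 182 characters left out ...]
284], [0.5710999965667725, -0.01549999974668026], [0.698199987411499, -0.014999999664723873], [0.6973000168800354, 0.2207999974489212]] 0.040872216205274675
0.35 [0.009, 0.012, 0.012, 0.025, 0.143, 0.144, 0.143, 0.029, 0.004, 0.013, 0.015]
0.4 [0.004, 0.003, 0.012, 0.011, 0.144, 0.144, 0.144, 0.03, 0.014, 0.014, 0.014]
0.45 [0.004, 0.003, 0.003, -1, 0.142, 0.143, 0.142, 0.029, 0.015, 0.003, 0.023]
0.5 [0.027, -1, -1, -1, 0.124, 0.125, 0.125, 0.03, 0.041, 0.164, 0.024]
0.55 [-1, -1, -1, -1, 0.003, 0.003, 0.023, 0.025, 0.08, 0.113, 0.004]
0.6 [0.099, -1, -1, 0.003, 0.019, 0.065, 0.045, 0.045, 0.05, 0.143, 0.004]
0.65 [0.154, 0.154, 0.154, 0.004, 0.003, 0.066, 0.047, 0.046, 0.051, 0.126, 0.003]
```

Run:
```python
from h import *
for n in('side0','scene0'):
    c=dict(np.load(n+'.npz'));P=pts(c);ok=c['range_z']>0;z=P[...,2]
    for a in np.arange(.5,.9,.04):
        row=[]
        for b in np.arange(-.32,.04,.04):
            m=ok&(abs(P[...,0]-a)<.02)&(abs(P[...,1]-b)<.02)
            row.append(round(float(z[m].max()),3) if m.sum()>3 else -1)
        print(round(a,2),row)
    # bracket: leg
    m=ok&(z>.0425)&(z<.0475)&(abs(P[...,0]-.637)<.04)&(P[...,1]<.16)&(P[...,1]>-.02)
    m=cv2.morphologyEx(m.astype(np.uint8),cv2.MORPH_OPEN,np.ones((3,3)))>0
    r=cv2.minAreaRect(P[m][:,:2].astype(np.float32));print(m.sum(),r,cv2.boxPoints(r).round(4).tolist())
    m=ok&(z>.052)&(z<.07)&(abs(P[...,0]-.637)<.05)&(P[...,1]<.1)&(P[...,1]>-.02)
    Q=P[m];print('flange',Q.min(0),Q.max(0),Q[Q[:,2]>.06].mean(0))
```

```text
0.5 [-1, 0.022, 0.029, 0.029, 0.029, 0.004, 0.032, 0.124, 0.124]
0.54 [-1, 0.004, 0.004, 0.005, 0.004, 0.004, 0.029, 0.03, 0.029]
0.58 [0.1, 0.101, 0.099, 0.004, 0.004, 0.004, 0.004, 0.039, 0.044]
0.62 [0.136, 0.136, 0.092, 0.137, 0.135, 0.004, 0.004, 0.034, 0.066]
0.66 [0.155, 0.155, 0.156, 0.155, 0.155, 0.151, 0.004, 0.019, 0.066]
0.7 [0.155, 0.155, 0.156, 0.155, 0.156, 0.003, 0.004, 0.02, 0.045]
0.74 [0.155, 0.155, 0.155, 0.156, 0.155, -1, -1, 0.003, 0.004]
0.78 [0.015, 0.154, 0.155, 0.155, 0.155, -1, -1, -1, 0.005]
0.82 [-1, -1, -1, -1, -1, -1, -1, 0.045, 0.022]
0.86 [-1, -1, -1, -1, -1, -1, -1, 0.043, -1]
335 ((0.6354386210441589, 0.07761843502521515), (0.044752590358257294, 0.11141834408044815), 1.47944176197052) [[0.6115999817848206, 0.13269999623298645], [0.6144999861717224, 0.021400000900030136], [0.6592000126838684, 0.02250000089406967], [0.6564000248908997, 0.1339000016450882]]
flange [0.61512085 0.00888014 0.05212832] [0.66325691 0.01686786 0.06636513] [0.63638736 0.01304776 0.06326936]
0.5 [0.017, 0.022, 0.027, -1, -1, -1, -1, 0.123, 0.124]
0.54 [0.003, 0.003, -1, -1, -1
[... 216 characters left out ...]

0.7 [0.155, 0.155, 0.154, 0.155, 0.154, 0.154, 0.003, -1, 0.043]
0.74 [0.154, 0.154, 0.155, 0.155, 0.154, 0.154, 0.004, -1, -1]
0.78 [0.154, 0.155, 0.155, 0.155, 0.154, 0.154, 0.042, 0.042, 0.004]
0.82 [-1, -1, -1, -1, 0.008, 0.008, 0.043, 0.044, 0.042]
0.86 [-1, -1, -1, -1, -1, -1, 0.042, 0.043, -1]
234 ((0.6381404399871826, 0.07631750404834747), (0.04454595595598221, 0.11858195811510086), 0.1711335927248001) [[0.6157000064849854, 0.1354999989271164], [0.6159999966621399, 0.017000000923871994], [0.6606000065803528, 0.017100000753998756], [0.6601999998092651, 0.13570000231266022]]
flange [0.61531129 0.01436529 0.0522064 ] [0.66379913 0.02006931 0.06637352] [0.63995611 0.01723703 0.06296721]
```

```bash
cat >> h.py <<'E'
def Rt(yaw,tilt): # tool x along world +x when yaw=0, fingers tips forward (+y) by tilt
    B=np.array([[1,0,0],[0,0,1],[0,-1,0.]]).T
    B=np.column_stack([[1,0,0],[0,0,-1],[0,1,0.]])
    return Ro.from_euler('z',yaw).as_matrix()@Ro.from_euler('x',tilt).as_matrix()@B
def plan(pos,R,n=12,nrot=None,lim=4.1,g=1):
    T,s=tool();R0=T[:3,:3];p=T[:3,3]
    rv=Ro.from_matrix(R0.T@R).as_rotvec();nr=nrot or max(1,int(np.ceil(np.abs(rv).max()/.12)))
    d=np.array(pos)-p;nt=max(n,int(np.ceil(np.linalg.norm(d)*100/lim)),nr)
    print('from',p.round(4),'d',d.round(4),'rv',rv.round(3),'rows',nt)
    for k in range(nt):
        Rk=R0@Ro.from_rotvec(rv*min(k,nr)/nr).as_matrix()
        sh=Rk.T@(d/nt)*100; t=rv/nr if k<nr else rv*0
        print([g]+[round(float(v),2) for v in sh]+[round(float(v),3) for v in t])
E
python3 - <<'E'
from h import *
plan([.638,-.04,.22],Rt(0,.21),n=24,g=.35)
E
```

```text
from [0.1773 0.651  0.2308] d [ 0.4607 -0.691  -0.0108] rv [ 0.18   1.3   -0.138] rows 24
[0.35, -2.27, 0.05, -2.61, 0.016, 0.118, -0.013]
[0.35, -1.95, -0.02, -2.86, 0.016, 0.118, -0.013]
[0.35, -1.6, -0.09, -3.07, 0.016, 0.118, -0.013]
[0.35, -1.22, -0.16, -3.23, 0.016, 0.118, -0.013]
[0.35, -0.83, -0.23, -3.35, 0.016, 0.118, -0.013]
[0.35, -0.43, -0.29, -3.42, 0.016, 0.118, -0.013]
[0.35, -0.02, -0.35, -3.44, 0.016, 0.118, -0.013]
[0.35, 0.39, -0.41, -3.41, 0.016, 0.118, -0.013]
[0.35, 0.8, -0.45, -3.34, 0.016, 0.118, -0.013]
[0.35, 1.19, -0.5, -3.21, 0.016, 0.118, -0.013]
[0.35, 1.57, -0.53, -3.04, 0.016, 0.118, -0.013]
[0.35, 1.92, -0.56, -2.83, 0.0, 0.0, -0.0]
[0.35, 1.92, -0.56, -2.83, 0.0, 0.0, -0.0]
[0.35, 1.92, -0.56, -2.83, 0.0, 0.0, -0.0]
[0.35, 1.92, -0.56, -2.83, 0.0, 0.0, -0.0]
[0.35, 1.92, -0.56, -2.83, 0.0, 0.0, -0.0]
[0.35, 1.92, -0.56, -2.83, 0.0, 0.0, -0.0]
[0.35, 1.92, -0.56, -2.83, 0.0, 0.0, -0.0]
[0.35, 1.92, -0.56, -2.83, 0.0, 0.0, -0.0]
[0.35, 1.92, -0.56, -2.83, 0.0, 0.0, -0.0]
[0.35, 1.92, -0.56, -2.83, 0.0, 0.0, -0.0]
[0.35, 1.92, -0.56, -2.83, 0.0, 0.0, -0.0]
[0.35, 1.92, -0.56, -2.83, 0.0, 0.0, -0.0]
[0.35, 1.92, -0.56, -2.83, 0.0, 0.0, -0.0]
```

Call:
{"fn": "drive_tool", "kwargs": {
  "moves": [
    [0.35,-2.3,-0.3,-2.6,0.016,0.118,-0.013],
    [0.35,-1.9,-0.3,-2.9,0.016,0.118,-0.013],
    [0.35,-1.6,-0.3,-3.1,0.016,0.118,-0.013],
    [0.35,-1.2,-0.3,-3.2,0.016,0.118,-0.013],
    [0.35,-0.8,-0.3,-3.3,0.016,0.118,-0.013],
    [0.35,-0.4,-0.3,-3.4,0.016,0.118,-0.013],
    [0.35,0,-0.4,-3.4,0.016,0.118,-0.013],
    [0.35,0.4,-0.4,-3.4,0.016,0.118,-0.013],
    [0.35,0.8,-0.5,-3.3,0.016,0.118,-0.013],
    [0.35,1.2,-0.5,-3.2,0.016,0.118,-0.013],
    [0.35,1.6,-0.5,-3.0,0.016,0.118,-0.013]
  ]
}}

```text
clock: 1.07
tcp_pos: [0.3854, 0.3249, 0.2324]
orientation: [-0.626, 0.013, -0.014, 0.779]
wrist_force: [1.0, 0.7, 0.9]
gripper_width: 0.35
```

Run:
```python
from h import *
T,s=tool();print(T.round(3),s['joints'],s['gripper_width'])
plan([.638,-.04,.20],Rt(0,.21),n=10,g=.35)
```

```text
[[ 0.999  0.005  0.037  0.385]
 [-0.037  0.215  0.976  0.325]
 [-0.003 -0.977  0.215  0.232]
 [ 0.     0.     0.     1.   ]] [-1.11907398  0.06737151  0.42080938  2.09836615 -0.25278743  0.85235657
 -0.58414054] 0.3503334924860703
from [0.3854 0.3249 0.2324] d [ 0.2526 -0.3649 -0.0324] rv [-0.007 -0.037  0.005] rows 11
[0.35, 2.42, -0.41, -3.22, -0.007, -0.037, 0.005]
[0.35, 2.3, -0.4, -3.31, -0.0, -0.0, 0.0]
[0.35, 2.3, -0.4, -3.31, -0.0, -0.0, 0.0]
[0.35, 2.3, -0.4, -3.31, -0.0, -0.0, 0.0]
[0.35, 2.3, -0.4, -3.31, -0.0, -0.0, 0.0]
[0.35, 2.3, -0.4, -3.31, -0.0, -0.0, 0.0]
[0.35, 2.3, -0.4, -3.31, -0.0, -0.0, 0.0]
[0.35, 2.3, -0.4, -3.31, -0.0, -0.0, 0.0]
[0.35, 2.3, -0.4, -3.31, -0.0, -0.0, 0.0]
[0.35, 2.3, -0.4, -3.31, -0.0, -0.0, 0.0]
[0.35, 2.3, -0.4, -3.31, -0.0, -0.0, 0.0]
```

Call:
{"fn": "drive_tool", "kwargs": {
  "moves": [
    [0.35,2.4,-0.7,-3.2,-0.007,-0.037,0.005],
    [0.35,2.3,-0.7,-3.3,0,0,0],
    [0.35,2.3,-0.7,-3.3,0,0,0],
    [0.35,2.3,-0.7,-3.3,0,0,0],
    [0.35,2.3,-0.7,-3.3,0,0,0],
    [0.35,2.3,-0.7,-3.3,0,0,0],
    [0.35,2.3,-0.7,-3.3,0,0,0],
    [0.35,2.3,-0.7,-3.3,0,0,0],
    [0.35,2.3,-0.7,-3.3,0,0,0],
    [0.35,2.3,-0.7,-3.3,0,0,0],
    [0.35,2.3,-0.7,-3.3,0,0,0]
  ]
}}

```text
clock: 1.98
tcp_pos: [0.6353, -0.0592, 0.2311]
orientation: [-0.626, 0.002, -0.003, 0.78]
wrist_force: [0.8, 0.8, 1.1]
gripper_width: 0.351
```

Run:
```python
from h import *
T,s=tool();print(T.round(3),s['joints'])
c=snap('wrist','w1');np.save('w1T.npy',T)
plan([.638,-.03,.12],Rt(0,.21),n=1,g=.35)
```

```text
[[ 1.     0.001  0.006  0.635]
 [-0.007  0.216  0.976 -0.059]
 [-0.    -0.976  0.216  0.231]
 [ 0.     0.     0.     1.   ]] [-0.37999329  0.45642727  0.66593083  1.70491598 -0.53161284  1.17869575
  0.46937294]
from [ 0.6379 -0.067   0.2308] d [ 1.000e-04  3.700e-02 -1.108e-01] rv [-0.003 -0.012  0.004] rows 3
[0.35, -0.02, 3.87, 0.42, -0.003, -0.012, 0.004]
[0.35, 0.0, 3.87, 0.44, -0.0, -0.0, 0.0]
[0.35, 0.0, 3.87, 0.44, -0.0, -0.0, 0.0]
```

View pics/w1.png

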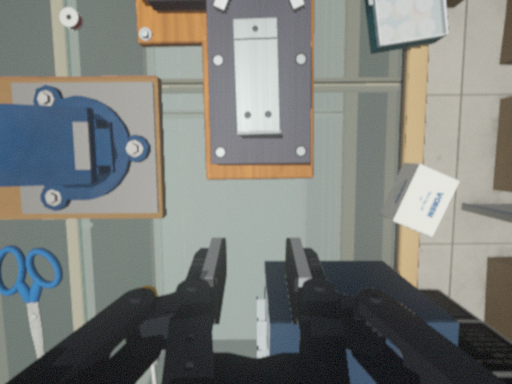

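The wrist view from above shows the bracket at x 235–280, y 18–134, slightly turned. The bed is the dark area at x 207–312, down to y≈165. I'll measure both in this one view.

```bash
cat >> h.py <<'E'
def ray(c,T,uv,z):
    uv=np.atleast_2d(np.array(uv,float));M=T@c['T_tool_cam']
    d=np.column_stack([(uv[:,0]-c['cx'])/c['fx'],(uv[:,1]-c['cy'])/c['fy'],np.ones(len(uv))])@M[:3,:3].T
    return M[:3,3]+d*((z-M[2,3])/d[:,2])[:,None]
E
python3 - <<'E'
from h import *
c=dict(np.load('w1.npz'));T,s=tool()
im=c['frame'][0:200,190:330,::-1];cv2.imwrite('pics/w1z.png',cv2.resize(im,None,fx=3,fy=3,interpolation=cv2.INTER_CUBIC)[:600])
g=c['frame'].astype(int)
hsv=cv2.cvtColor(c['frame'],cv2.COLOR_RGB2HSV)
gray=g.sum(2)/3
# bracket left/right edges per row, bed edges per row (gray profile crossing)
for v in (30,50,70,90,110,125):
    print(v,[int(x) for x in gray[v,228:290:1]][:12],'|',[int(x) for x in gray[v,272:288]])
E
```

```text
30 [123, 123, 122, 124, 137, 168, 198, 207, 207, 207, 209, 209] | [207, 206, 206, 206, 192, 157, 125, 122, 122, 121, 122, 118, 123, 119, 121, 120]
50 [124, 127, 128, 128, 129, 145, 183, 206, 212, 212, 214, 214] | [213, 211, 210, 211, 203, 180, 143, 122, 125, 123, 126, 128, 124, 125, 125, 126]
70 [128, 131, 130, 132, 132, 136, 160, 198, 215, 220, 219, 219] | [214, 214, 214, 214, 213, 201, 165, 132, 123, 127, 128, 129, 130, 127, 123, 129]
90 [135, 136, 135, 135, 134, 135, 138, 174, 212, 225, 225, 224] | [218, 217, 218, 217, 217, 209, 187, 149, 132, 128, 130, 130, 127, 130, 130, 129]
110 [136, 134, 136, 136, 135, 136, 134, 146, 183, 218, 229, 229] | [219, 219, 219, 218, 219, 219, 209, 170, 136, 131, 130, 131, 132, 131, 130, 131]
125 [136, 134, 137, 136, 134, 132, 137, 136, 158, 197, 221, 227] | [221, 219, 218, 216, 217, 218, 209, 177, 141, 127, 131, 131, 132, 130, 129, 131]
```

View pics/w1z.png

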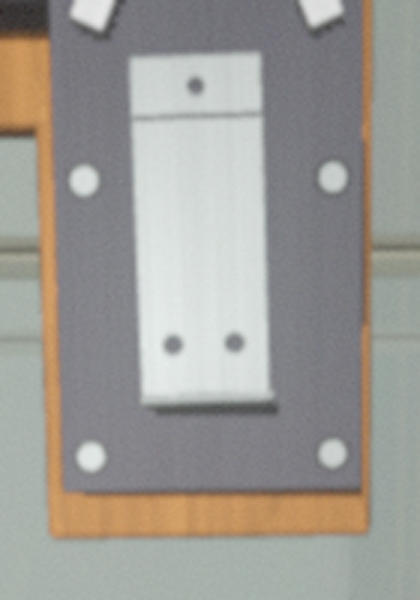

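Run:
```python
from h import *
c=dict(np.load('w1.npz'));T,s=tool();print(s['qd'].max())
f=lambda L:np.array(L)/3+[190,0]-[1/3,1/3]
print('bolts',ray(c,T,f([(84,180),(333,178),(91,457),(332,453)]),.042).round(4))
print('bed rear',ray(c,T,f([(64,491),(360,491)]),.04).round(4))
print('bed sides',ray(c,T,f([(50,30),(368,30),(59,330),(362,330)]),.04).round(4))
print('leg front',ray(c,T,f([(130,56),(261,53)]),.043).round(4))
print('line',ray(c,T,f([(131,118),(262,114)]),.043).round(4))
print('flange top rear',ray(c,T,f([(142,403),(272,400)]),.064).round(4))
```

```text
0.10991144755974246
bolts [[ 0.6007  0.083   0.042 ]
 [ 0.6882  0.0825  0.042 ]
 [ 0.6007 -0.0137  0.042 ]
 [ 0.6881 -0.0134  0.042 ]]
bed rear [[ 0.5903 -0.0259  0.04  ]
 [ 0.6986 -0.0273  0.04  ]]
bed sides [[0.5899 0.1339 0.04  ]
 [0.7005 0.1325 0.04  ]
 [0.5901 0.0318 0.04  ]
 [0.699  0.0304 0.04  ]]
leg front [[0.6178 0.1237 0.043 ]
 [0.6631 0.1242 0.043 ]]
line [[0.6177 0.1032 0.043 ]
 [0.6633 0.104  0.043 ]]
flange top rear [[0.6208 0.0039 0.064 ]
 [0.6647 0.0043 0.064 ]]
```

Run:
```python
from h import *
plan([.641,-.034,.05],Rt(0,.21),n=1,g=.35)
```

```text
from [ 0.6379 -0.067   0.2308] d [ 0.0031  0.033  -0.1808] rv [-0.003 -0.012  0.004] rows 5
[0.35, 0.05, 3.67, -0.12, -0.003, -0.012, 0.004]
[0.35, 0.06, 3.67, -0.11, -0.0, -0.0, 0.0]
[0.35, 0.06, 3.67, -0.11, -0.0, -0.0, 0.0]
[0.35, 0.06, 3.67, -0.11, -0.0, -0.0, 0.0]
[0.35, 0.06, 3.67, -0.11, -0.0, -0.0, 0.0]
```

Run:
```python
from h import *
for n in('side0','scene0'):
    c=dict(np.load(n+'.npz'));P=pts(c);ok=c['range_z']>0;z=P[...,2]
    m=ok&(z>.1)&(z<.16)&(P[...,0]>.6)&(P[...,0]<.78)&(P[...,1]<0)
    Q=P[m]
    for a in np.arange(.6,.76,.02):
        q=Q[abs(Q[:,0]-a)<.01]; print(round(a,2),q[:,1].max() if len(q) else None)
```

```text
0.6 None
0.62 None
0.64 -0.13974132524610017
0.66 -0.13979369242840706
0.68 -0.14039211837488674
0.7 -0.14120391564660212
0.72 -0.14093997028345717
0.74 -0.14046656137994157
0.76 -0.14017570248505878
0.6 None
0.62 None
0.64 -0.1335079829632415
0.66 -0.1356970766270923
0.68 -0.1349442977979215
0.7 -0.13548203263062042
0.72 -0.13517364469482018
0.74 -0.13538586443671652
0.76 -0.1359073998996322
```

Call:
{"fn": "drive_tool", "kwargs": {
  "moves": [
    [0.35,0.05,2.6,0,-0.003,-0.012,0.004],
    [0.35,0.05,2.6,0,0,0,0],
    [0.35,0.05,2.6,0,0,0,0],
    [0.35,0.05,2.6,0,0,0,0],
    [0.35,0.05,2.6,0,0,0,0],
    [0.35,0,2,0,0,0,0],
    [0.35,0,1.5,0,0,0,0],
    [0.35,0,0,0,0,0,0],
    [0.35,0,0,0,0,0,0],
    [0.35,0,0,0,0,0,0]
  ]
}}

```text
clock: 2.87
tcp_pos: [0.6419, -0.0403, 0.0604]
orientation: [-0.631, 0.004, -0.003, 0.776]
wrist_force: [-0.2, -0.0, 0.3]
gripper_width: 0.345
```

Run:
```python
from h import *
T,s=tool();c=snap('wrist','w2');np.save('w2T.npy',T);print(T.round(4),abs(s['qd']).max(),s['wrist_force'])
plan([.641,-.012,.048],Rt(0,.21),n=1,g=.35)
```

```text
[[ 9.999e-01 -2.000e-04  1.020e-02  6.419e-01]
 [-9.900e-03  2.036e-01  9.790e-01 -4.030e-02]
 [-2.300e-03 -9.791e-01  2.036e-01  6.040e-02]
 [ 0.000e+00  0.000e+00  0.000e+00  1.000e+00]] 0.011076394082080769 [-0.2370995  -0.01113498  0.30577975]
from [ 0.6421 -0.0404  0.0609] d [-0.0011  0.0284 -0.0129] rv [ 0.005 -0.01   0.001] rows 1
[0.35, -0.14, 1.84, 2.52, 0.005, -0.01, 0.001]
```

View pics/w2.png

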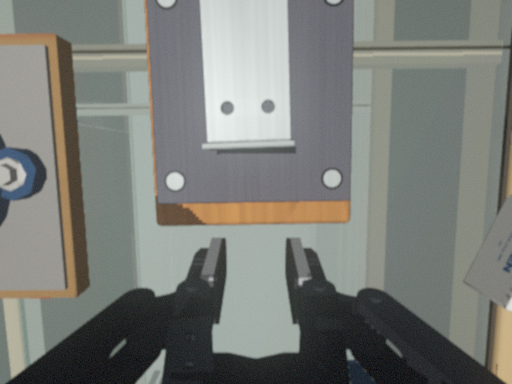

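Call:
{"fn": "drive_tool", "kwargs": {
  "moves": [
    [0.25,-0.2,1.3,0.8,0.005,-0.018,0.001],
    [0.25,0,0.2,1.0,0,0,0],
    [0.25,0,-0.2,1.0,0,0,0],
    [0.25,0,0,0,0,0,0],
    [0.25,0,0,0,0,0,0]
  ]
}}

```text
clock: 3.33
tcp_pos: [0.6416, -0.007, 0.0568]
orientation: [-0.629, -0.006, 0.002, 0.778]
wrist_force: [0.2, -0.5, -0.2]
gripper_width: 0.246
```

Run:
```python
from h import *
T,s=tool();c=snap('wrist','w3');np.save('w3T.npy',T);print(T.round(4),abs(s['qd']).max(),s['wrist_force'])
```

```text
[[ 0.9999  0.0043 -0.011   0.6416]
 [ 0.0098  0.2098  0.9777 -0.007 ]
 [ 0.0065 -0.9777  0.2097  0.0568]
 [ 0.      0.      0.      1.    ]] 0.02551364536834358 [ 0.17134821 -0.47739557 -0.16560696]
```

View pics/w3.png

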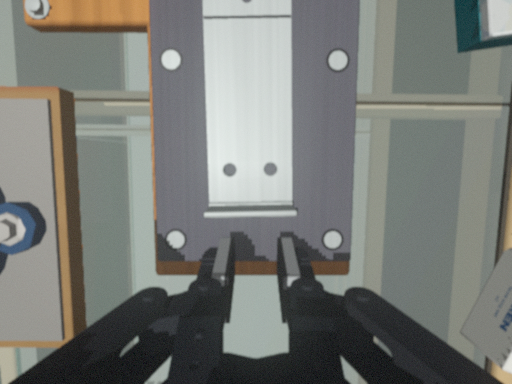

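Call:
{"fn": "drive_tool", "kwargs": {
  "moves": [
    [0.25,-0.2,0.8,-0.2,0,0,0],
    [0.25,0,0.1,0.5,0,0,0],
    [0.25,0,0.2,1,0,0,0],
    [0.25,0,0.2,1,0,0,0],
    [0.25,0,0.2,1,0,0,0],
    [0.25,0,0.2,1,0,0,0],
    [0.25,0,0,0,0,0,0]
  ]
}}

```text
clock: 3.97
tcp_pos: [0.6392, 0.0426, 0.0485]
orientation: [-0.629, -0.005, 0.001, 0.778]
wrist_force: [0.2, 0.4, 0.7]
gripper_width: 0.251
```

Run:
```python
from h import *
T,s=tool();c=snap('wrist','w4');np.save('w4T.npy',T);print(T.round(4),abs(s['qd']).max(),s['wrist_force'])
```

```text
[[ 0.9999  0.0051 -0.0099  0.6392]
 [ 0.0086  0.2094  0.9778  0.0426]
 [ 0.007  -0.9778  0.2093  0.0485]
 [ 0.      0.      0.      1.    ]] 0.012616688072979703 [0.23365928 0.44660205 0.66647439]
```

View pics/w4.png

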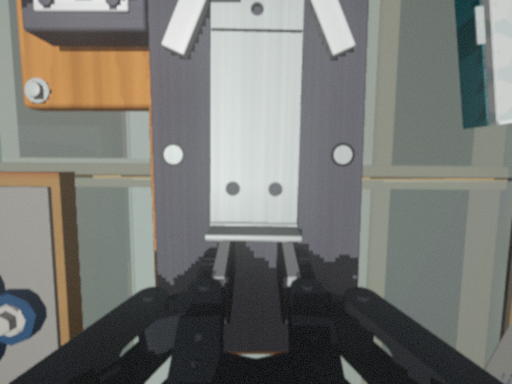

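Call:
{"fn": "drive_tool", "kwargs": {
  "moves": [
    [0.25,0,0.2,0.9,0,0,0],
    [0.25,0,0.2,0.9,0,0,0],
    [0.25,0,0.2,0.9,0,0,0],
    [0.25,0,0.2,0.9,0,0,0],
    [0.25,0,0,0,0,0,0]
  ]
}}

```text
clock: 4.43
tcp_pos: [0.6392, 0.0815, 0.0485]
orientation: [-0.629, -0.005, 0.0, 0.777]
wrist_force: [-0.3, 0.0, 0.3]
gripper_width: 0.25
```

Run:
```python
from h import *
T,s=tool();c=snap('wrist','w5');np.save('w5T.npy',T);print(T.round(4),abs(s['qd']).max(),s['wrist_force'])
```

```text
[[ 0.9999  0.0062 -0.0088  0.6392]
 [ 0.0073  0.2083  0.978   0.0815]
 [ 0.0079 -0.978   0.2083  0.0485]
 [ 0.      0.      0.      1.    ]] 0.01251608916674981 [-0.28416301  0.03648808  0.28530449]
```

View pics/w5.png

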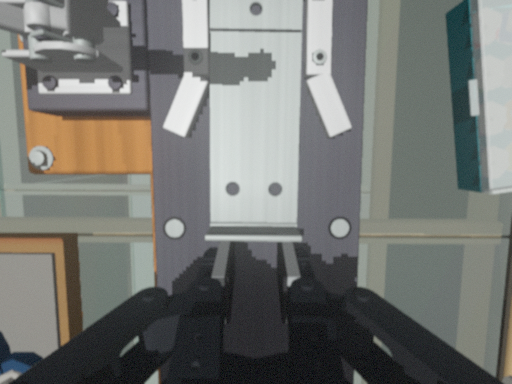

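Run:
```python
from h import *
c=dict(np.load('w5.npz'));T=np.load('w5T.npy')
print(ray(c,T,[(207,77),(306,76),(194,135),(324,135)],.048).round(4))
print(ray(c,T,[(210,30),(300,30)],.043).round(4))
snap('side','s5');snap('scene','c5')
for n,(x0,y0,x1,y1) in(('s5',(225,145,345,245)),):
    c=dict(np.load(n+'.npz'));cv2.imwrite(f'pics/{n}z.png',cv2.resize(c['frame'][y0:y1,x0:x1,::-1],None,fx=6,fy=6,interpolation=cv2.INTER_CUBIC))
```

```text
[[0.6159 0.1677 0.048 ]
 [0.6636 0.1686 0.048 ]
 [0.6092 0.1401 0.048 ]
 [0.6731 0.1406 0.048 ]]
[[0.6168 0.1912 0.043 ]
 [0.6609 0.1916 0.043 ]]
```

View pics/s5z.png

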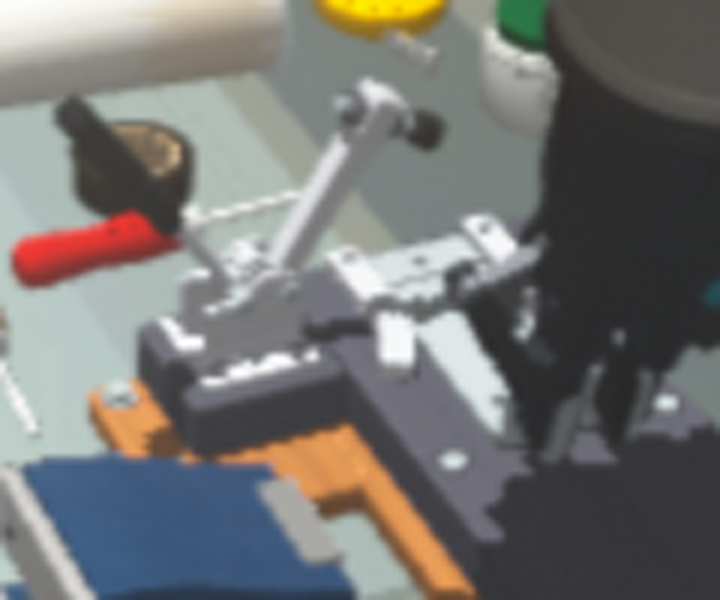

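The wrist view gives the rail kink at y≈.168 and the line at y≈.191, so the line has about 25 mm left to the edge. I'll push about 18 mm and look again.

Call:
{"fn": "drive_tool", "kwargs": {
  "moves": [
    [0.25,0,0.12,0.6,0,0,0],
    [0.25,0,0.12,0.6,0,0,0],
    [0.25,0,0.12,0.6,0,0,0],
    [0.25,0,0,0,0,0,0],
    [0.25,0,0,0,0,0,0]
  ]
}}

```text
clock: 5.0
tcp_pos: [0.6393, 0.0972, 0.0488]
orientation: [-0.63, -0.004, -0.001, 0.777]
wrist_force: [0.6, -1.7, 0.5]
gripper_width: 0.246
```

Run:
```python
from h import *
T,s=tool();c=snap('wrist','w6');np.save('w6T.npy',T);print(T.round(4),abs(s['qd']).max(),s['wrist_force'])
cv2.imwrite('pics/w6z.png',cv2.resize(c['frame'][0:150,160:360,::-1],None,fx=4,fy=4,interpolation=cv2.INTER_CUBIC))
```

```text
[[ 1.      0.0073 -0.0046  0.6393]
 [ 0.003   0.2066  0.9784  0.0972]
 [ 0.0081 -0.9784  0.2065  0.0488]
 [ 0.      0.      0.      1.    ]] 0.011636574215029852 [ 0.58568729 -1.68518607  0.51251115]
```

View pics/w6z.png

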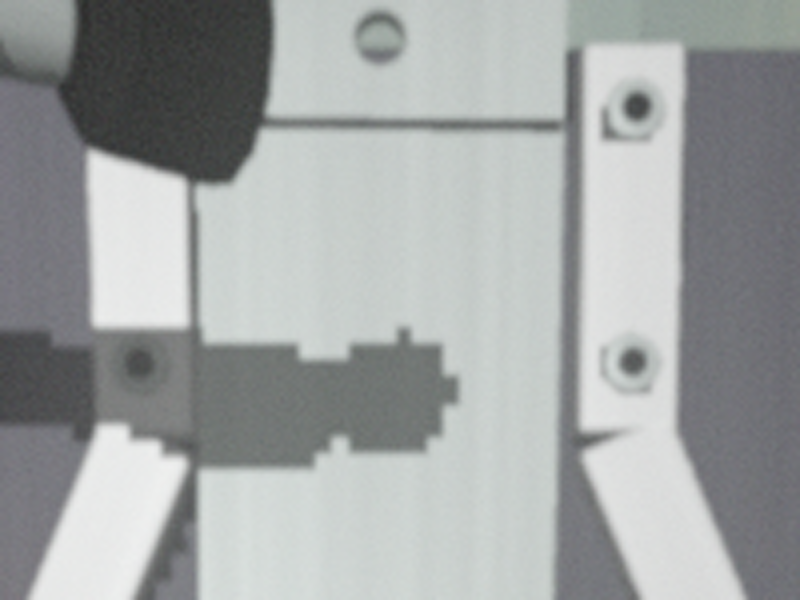

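Run:
```python
from h import *
c=dict(np.load('w6.npz'));T=np.load('w6T.npy')
f=lambda L:np.array(L)/4+[160,0]-.4
g=c['frame'].sum(2)/3
print(g[4:20,350].astype(int),g[4:20,340].astype(int),g[4:20,320+16].astype(int));print(g[26:36,240].astype(int),g[26:36,290].astype(int))
print('edge',ray(c,T,f([(575,50),(700,50),(790,51)]),.040).round(4))
print('line',ray(c,T,f([(270,123),(555,126)]),.043).round(4))
print('railend',ray(c,T,f([(590,44),(680,44)]),.048).round(4))
print('kink',ray(c,T,f([(190,462),(580,447)]),.048).round(4),ray(c,T,f([(190,440),(580,442)]),.048).round(4))
print('sides',ray(c,T,f([(195,300),(565,150),(198,550),(556,550)]),.043).round(4))
print('rails',ray(c,T,f([(190,250),(582,250)]),.048).round(4))
```

```text
[152 152 151 151 152 150 152 141 130 113 113 108 108 109 109 107] [152 150 152 153 153 152 148 143 128 112 111 111 109 112 111 110] [152 149 151 150 151 150 146 143 130 110 110 108 108 111 109 109]
[200 198 187 159 122 127 170 194 203 202] [199 200 194 172 133 116 152 184 197 201]
edge [[0.6634 0.2168 0.04  ]
 [0.6789 0.2169 0.04  ]
 [0.6901 0.2169 0.04  ]]
line [[0.6257 0.2069 0.043 ]
 [0.6606 0.2067 0.043 ]]
railend [[0.6639 0.2141 0.048 ]
 [0.6746 0.2142 0.048 ]]
kink [[0.6161 0.1656 0.048 ]
 [0.6637 0.1676 0.048 ]] [[0.6161 0.1682 0.048 ]
 [0.6637 0.1682 0.048 ]]
sides [[0.6163 0.1859 0.043 ]
 [0.6619 0.2039 0.043 ]
 [0.6162 0.1553 0.043 ]
 [0.6617 0.1554 0.043 ]]
rails [[0.6164 0.1905 0.048 ]
 [0.6635 0.1907 0.048 ]]
```

The edge is at y≈.2168 and the line at .2068, so 10 mm remain. The bracket is square between the rails.

Call:
{"fn": "drive_tool", "kwargs": {
  "moves": [
    [0.25,0,0.09,0.4,0,0,0],
    [0.25,0,0.09,0.4,0,0,0],
    [0.25,0,0,0,0,0,0],
    [0.25,0,0,0,0,0,0]
  ]
}}

```text
clock: 5.38
tcp_pos: [0.6394, 0.1056, 0.0487]
orientation: [-0.63, -0.004, -0.002, 0.777]
wrist_force: [0.4, -1.2, 0.3]
gripper_width: 0.249
```

Run:
```python
from h import *
T,s=tool();c=snap('wrist','w7');np.save('w7T.npy',T);print(T.round(4),abs(s['qd']).max(),s['wrist_force'])
cv2.imwrite('pics/w7z.png',cv2.resize(c['frame'][0:150,160:360,::-1],None,fx=4,fy=4,interpolation=cv2.INTER_CUBIC))
g=c['frame'].sum(2)/3
print(g[4:40,350].astype(int),g[4:40,340].astype(int));print(g[26:36,240].astype(int),g[26:36,290].astype(int))
```

```text
[[ 1.      0.0077 -0.0039  0.6394]
 [ 0.0022  0.2063  0.9785  0.1056]
 [ 0.0083 -0.9785  0.2062  0.0487]
 [ 0.      0.      0.      1.    ]] 0.006838451954005624 [ 0.39767249 -1.20351567  0.31235282]
[152 154 152 154 151 153 154 153 153 153 153 155 155 153 153 153 152 152
 154 153 153 153 152 153 149 139 119 109 109 114 111 115 114 113 111 115] [151 151 152 152 151 151 153 153 154 152 152 152 153 152 153 154 153 153
 153 153 153 154 151 152 149 135 117 110 115 113 113 114 114 112 115 113]
[202 200 188 159 120 122 167 195 202 202] [201 200 196 174 132 115 152 184 200 203]
```

View pics/w7z.png

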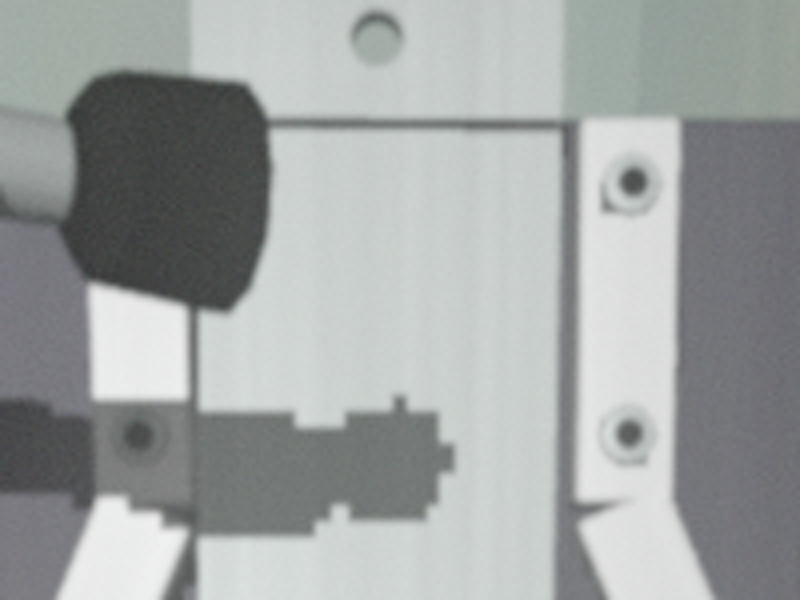

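Run:
```python
from h import *
c=dict(np.load('w7.npz'));T=np.load('w7T.npy')
print('edge',ray(c,T,[(340,29.3),(350,29.6)],.040).round(4))
print('line',ray(c,T,[(240,30.3),(290,30.8)],.043).round(4))
f=lambda L:np.array(L)/4+[160,0]-.4
print('railend',ray(c,T,f([(590,119),(675,119)]),.048).round(4))
print('kink',ray(c,T,f([(190,512),(580,512)]),.048).round(4))
```

```text
edge [[0.6821 0.2171 0.04  ]
 [0.6871 0.217  0.04  ]]
line [[0.6323 0.2153 0.043 ]
 [0.6568 0.2152 0.043 ]]
railend [[0.6643 0.214  0.048 ]
 [0.6744 0.2141 0.048 ]]
kink [[0.6162 0.168  0.048 ]
 [0.664  0.1681 0.048 ]]
```

Call:
{"fn": "drive_tool", "kwargs": {
  "moves": [
    [0.25,0,0.03,0.13,0,0,0],
    [0.25,0,0,0,0,0,0],
    [0.25,0,0,0,0,0,0]
  ]
}}

```text
clock: 5.68
tcp_pos: [0.6394, 0.1069, 0.0487]
orientation: [-0.63, -0.004, -0.002, 0.777]
wrist_force: [-0.4, -1.0, 0.3]
gripper_width: 0.25
```

Run:
```python
from h import *
T,s=tool();c=snap('wrist','w8');np.save('w8T.npy',T);print(T[:3,3].round(4),s['wrist_force'])
g=c['frame'].sum(2)/3
def cross(col,lo,hi):
    p=g[lo:hi,col-2:col+3].mean(1);m=(p[:6].mean()+p[-6:].mean())/2;k=np.where(p<m)[0][0];return lo+k-1+(p[k-1]-m)/(p[k-1]-p[k])
def line(col):
    p=g[24:38,col-2:col+3].mean(1);w=np.clip(p.max()-10-p,0,None);return 24+(w*np.arange(14)).sum()/w.sum()
e=[(k,cross(k,15,48)) for k in (336,343,350)];l=[(k,line(k)) for k in(240,260,290)];print(e,l)
print(ray(c,T,e,.04).round(4),ray(c,T,l,.043).round(4))
```

```text
[0.6394 0.1069 0.0487] [-0.43992553 -1.04198029  0.25164355]
[(336, np.float64(32.08948087431694)), (343, np.float64(31.661596958174904)), (350, np.float64(31.414444444444445))] [(240, np.float64(30.061322370674887)), (260, np.float64(30.18709677419355)), (290, np.float64(30.3594730238394))]
[[0.6801 0.2171 0.04  ]
 [0.6836 0.2173 0.04  ]
 [0.6871 0.2174 0.04  ]] [[0.6323 0.2167 0.043 ]
 [0.6421 0.2167 0.043 ]
 [0.6568 0.2166 0.043 ]]
```

Call:
{"fn": "drive_tool", "kwargs": {
  "moves": [
    [0.25,0,0,0,0,0,0],
    [0.25,0,-0.1,-0.5,0,0,0],
    [0.25,0,-0.4,-2,0,0,0],
    [0.25,0,-1,-2,0,0,0],
    [0.25,0,-3,0,0,0,0],
    [0,0,-4,0,0,0,0],
    [0,0,-4,0,0,0,0],
    [0,0,-4,0,0,0,0],
    [0,0,-4,0,0,0,0],
    [0,0,0,0,0,0,0]
  ]
}}

```text
clock: 6.57
tcp_pos: [0.6354, 0.0128, 0.2452]
orientation: [-0.631, -0.0, -0.0, 0.776]
wrist_force: [1.2, -0.2, 0.7]
gripper_width: -0.005
```

Run:
```python
from h import *
T,s=tool();c=snap('wrist','w9');np.save('w9T.npy',T);print(T[:3,3].round(4),s['gripper_width'])
plan([.50,.183,.235],Rt(0,0.0),n=1,g=0)
```

```text
[0.6354 0.0128 0.2452] -0.005173472174905923
from [0.6345 0.014  0.2422] d [-0.1345  0.169  -0.0072] rv [-0.206  0.001 -0.002] rows 6
[0, -2.24, 0.7, 2.74, -0.103, 0.001, -0.001]
[0, -2.24, 0.41, 2.79, -0.103, 0.001, -0.001]
[0, -2.24, 0.12, 2.82, -0.0, 0.0, -0.0]
[0, -2.24, 0.12, 2.82, -0.0, 0.0, -0.0]
[0, -2.24, 0.12, 2.82, -0.0, 0.0, -0.0]
[0, -2.24, 0.12, 2.82, -0.0, 0.0, -0.0]
```

View pics/w9.png

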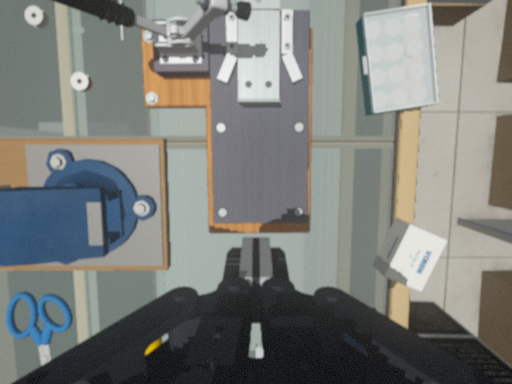

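Call:
{"fn": "drive_tool", "kwargs": {
  "moves": [
    [0,-2.2,0.6,2.7,-0.103,0,0],
    [0,-2.2,0.4,2.8,-0.103,0,0],
    [0,-2.2,0.1,2.8,0,0,0],
    [0,-2.2,0.1,2.8,0,0,0],
    [0,-2.2,0.1,2.8,0,0,0],
    [0,-2.2,0.1,2.8,0,0,0],
    [0,0,0,0,0,0,0],
    [0,0,0,0,0,0,0]
  ]
}}

```text
clock: 7.28
tcp_pos: [0.505, 0.1711, 0.2368]
orientation: [-0.695, 0.005, 0.001, 0.719]
wrist_force: [0.8, -1.0, 0.1]
gripper_width: 0.001
```

Run:
```python
from h import *
T,s=tool();c=snap('wrist','w10');np.save('w10T.npy',T);print(T.round(4),abs(s['qd']).max())
plan([.50,.183,.16],Rt(0,0.0),n=1,g=0)
```

```text
[[ 0.9999 -0.0091  0.0053  0.505 ]
 [-0.005   0.0335  0.9994  0.1711]
 [-0.0093 -0.9994  0.0334  0.2368]
 [ 0.      0.      0.      1.    ]] 0.061615789919605916
from [0.505  0.1713 0.2366] d [-0.005   0.0117 -0.0766] rv [-0.034 -0.005 -0.01 ] rows 2
[0, -0.22, 3.85, 0.46, -0.034, -0.005, -0.01]
[0, -0.25, 3.83, 0.59, -0.0, -0.0, -0.0]
```

View pics/w10.png

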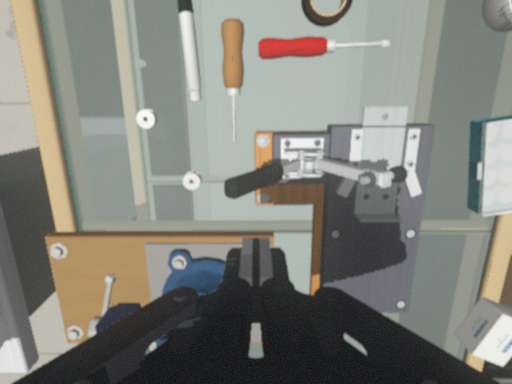

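The view shows the handle grip at (226–283, 165–195) above the clamp. The bracket stands out past the edge at (385,117). I'll check the handle's y against the planned press point.

Run:
```python
from h import *
c=dict(np.load('w10.npz'));T=np.load('w10T.npy')
M=T@c['T_tool_cam'];P=pts(c,M)
m=(c['range_z']>0)&(P[...,2]>.1)&(P[...,2]<.19);m[:, :215]=0;m[:,300:]=0;m[200:]=0;m[:155]=0
for a in np.arange(.46,.56,.01):
    q=P[m&(abs(P[...,0]-a)<.005)]
    if len(q): print(round(a,3),len(q),q[:,1].min().round(4),q[:,1].max().round(4),q[:,2].max().round(4))
```

```text
0.48 74 0.1756 0.189 0.1628
0.49 314 0.1743 0.1899 0.1645
0.5 281 0.1752 0.1901 0.158
0.51 277 0.1739 0.1901 0.1446
0.52 226 0.1742 0.1902 0.1299
0.53 73 0.1756 0.1893 0.1148
```

Call:
{"fn": "drive_tool", "kwargs": {
  "moves": [
    [0,-0.2,2.5,0.6,-0.034,-0.005,-0.01],
    [0,-0.2,2.5,0.5,0,0,0],
    [0,-0.1,1.5,0.2,0,0,0],
    [0,0,0,0,0,0,0]
  ]
}}

```text
clock: 7.67
tcp_pos: [0.502, 0.1829, 0.1698]
orientation: [0.707, -0.0, 0.002, -0.707]
wrist_force: [-0.7, 0.7, -0.5]
gripper_width: 0.001
```

Run:
```python
from h import *
T,s=tool();print(T.round(4),s['wrist_force'])
plan([.50,.182,.085],Rt(0,0.0),n=8,g=0)
```

```text
[[ 1.      0.0028  0.0036  0.502 ]
 [-0.0036 -0.0011  1.      0.1829]
 [ 0.0028 -1.     -0.0011  0.1698]
 [ 0.      0.      0.      1.    ]] [-0.69099588  0.73409113 -0.52493006]
from [0.502  0.1829 0.1698] d [-0.002  -0.0009 -0.0848] rv [ 0.001 -0.004  0.003] rows 8
[0, -0.03, 1.06, -0.01, 0.001, -0.004, 0.003]
[0, -0.02, 1.06, -0.01, 0.0, -0.0, 0.0]
[0, -0.02, 1.06, -0.01, 0.0, -0.0, 0.0]
[0, -0.02, 1.06, -0.01, 0.0, -0.0, 0.0]
[0, -0.02, 1.06, -0.01, 0.0, -0.0, 0.0]
[0, -0.02, 1.06, -0.01, 0.0, -0.0, 0.0]
[0, -0.02, 1.06, -0.01, 0.0, -0.0, 0.0]
[0, -0.02, 1.06, -0.01, 0.0, -0.0, 0.0]
```

Call:
{"fn": "drive_tool", "kwargs": {
  "moves": [
    [0,0,1,0,0,0,0],
    [0,0,1,0,0,0,0],
    [0,0,1,0,0,0,0],
    [0,0,1,0,0,0,0],
    [0,0,1,0,0,0,0],
    [0,0,1,0,0,0,0],
    [0,0,1,0,0,0,0],
    [0,0,0,0,0,0,0]
  ]
}}

```text
clock: 8.33
tcp_pos: [0.5057, 0.1792, 0.0948]
orientation: [0.707, -0.001, 0.005, -0.707]
wrist_force: [-0.0, 0.7, -0.2]
gripper_width: 0.0
```

Call:
{"fn": "drive_tool", "kwargs": {
  "moves": [
    [0,-0.3,0.6,0.2,0,0,0],
    [0,-0.1,0.5,0.1,0,0,0],
    [0,0,0.5,0,0,0,0],
    [0,0,0.2,0,0,0,0]
  ]
}}

```text
clock: 8.67
tcp_pos: [0.5022, 0.182, 0.0775]
orientation: [-0.707, 0.002, -0.006, 0.707]
wrist_force: [-26.5, -10.4, 95.2]
gripper_width: 0.0
```

Run:
```python
from h import *
T,s=tool();print(T.round(4),s['wrist_force']);snap('side','s11');c=snap('wrist','w11')
c=dict(np.load('s11.npz'));x0,y0,x1,y1=225,145,345,245;cv2.imwrite('pics/s11z.png',cv2.resize(c['frame'][y0:y1,x0:x1,::-1],None,fx=6,fy=6,interpolation=cv2.INTER_CUBIC))
```

```text
[[ 9.999e-01  5.300e-03  1.080e-02  5.022e-01]
 [-1.080e-02  8.000e-04  9.999e-01  1.820e-01]
 [ 5.300e-03 -1.000e+00  8.000e-04  7.750e-02]
 [ 0.000e+00  0.000e+00  0.000e+00  1.000e+00]] [-26.51704843 -10.3859225   95.23759328]
```

View pics/s11z.png

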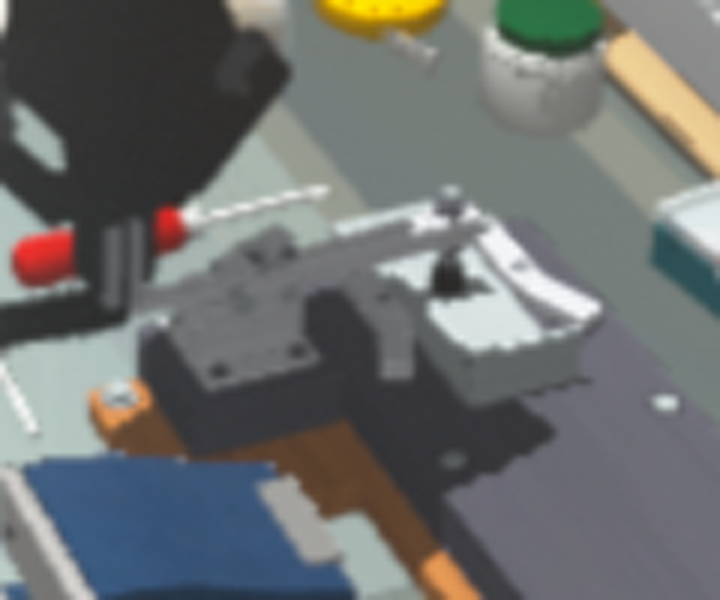

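View pics/w11.png

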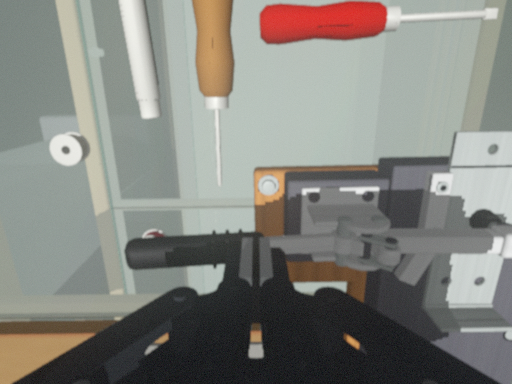

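The handle is on its stop: the clamp arm is level, the foot is on the leg, and the wrist force reads 95 N. I'll back straight up.

Call:
{"fn": "drive_tool", "kwargs": {
  "moves": [
    [0,0,-0.4,0,0,0,0],
    [0,0,-1,0,0,0,0],
    [0,0,-3,0,0,0,0],
    [0,0,-4,0,0,0,0],
    [0,0,-4,0,0,0,0],
    [0,0,-4,0,0,0,0],
    [0,0,0,0,0,0,0],
    [0,0,0,0,0,0,0]
  ]
}}

```text
clock: 9.43
tcp_pos: [0.5004, 0.1815, 0.251]
orientation: [-0.706, 0.003, -0.006, 0.708]
wrist_force: [-0.8, -0.2, -1.6]
gripper_width: 0.003
```

Run:
```python
from h import *
T,s=tool();c=snap('wrist','w12');np.save('w12T.npy',T);print(T.round(4),s['wrist_force'],abs(s['qd']).max())
M=T@c['T_tool_cam'];P=pts(c,M)
m=(c['range_z']>0)&(P[...,2]>.055)&(P[...,2]<.12)
for a in np.arange(.43,.65,.02):
    q=P[m&(abs(P[...,0]-a)<.004)&(abs(P[...,1]-.183)<.012)]
    if len(q): print(round(a,3),len(q),np.median(q[:,1]).round(4),np.percentile(q[:,2],90).round(4))
cv2.imwrite('pics/w12z.png',cv2.resize(c['frame'][90:290,200:450,::-1],None,fx=3,fy=3,interpolation=cv2.INTER_CUBIC))
```

```text
[[ 0.9999  0.0042  0.0117  0.5004]
 [-0.0117  0.0017  0.9999  0.1815]
 [ 0.0042 -1.      0.0018  0.251 ]
 [ 0.      0.      0.      1.    ]] [-0.75066197 -0.23108122 -1.6022317 ] 0.06810384181424606
0.45 125 0.1831 0.0841
0.47 128 0.1834 0.0824
0.49 120 0.1829 0.0808
0.51 74 0.1825 0.0768
0.53 77 0.1831 0.0737
0.55 190 0.1843 0.0761
0.57 152 0.1861 0.0875
0.59 86 0.1839 0.0763
0.61 84 0.1837 0.0773
0.63 125 0.184 0.0794
0.65 38 0.1859 0.0796
```

View pics/w12z.png

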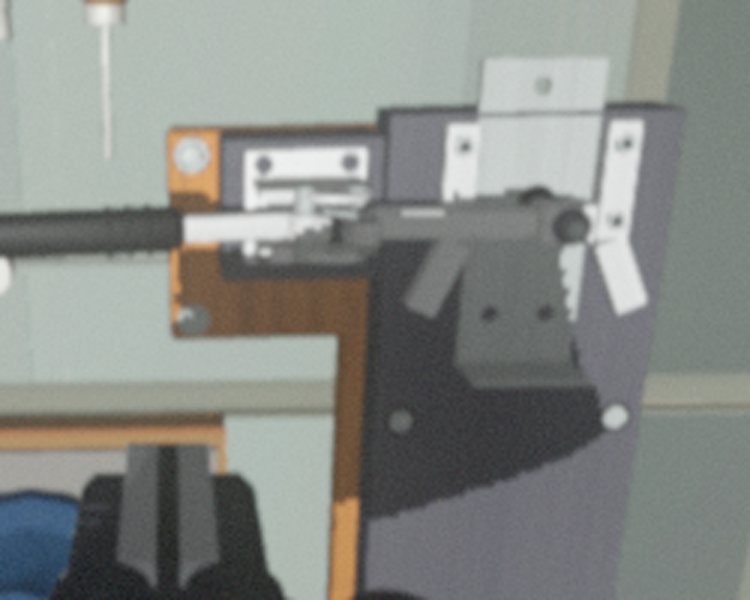

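Run:
```python
from h import *
c=dict(np.load('w12.npz'));T=np.load('w12T.npy')
cv2.imwrite('pics/w12zz.png',cv2.resize(c['frame'][100:150,320:435,::-1],None,fx=7,fy=7,interpolation=cv2.INTER_CUBIC))
g=c['frame'].sum(2)/3
for k in (334,340,345,350,405,412,420): print(k,g[118:136,k].astype(int))
for k in (365,372,380,390,396): print(k,g[120:136,k].astype(int))
```

```text
334 [180 180 180 179 178 176 164 138 104  96 113 127 131 131 130 128 130 129]
340 [177 179 178 181 178 176 163 136 101  99 112 129 130 128 132 128 129 128]
345 [176 179 177 178 179 175 158 125 101 104 121 127 129 129 128 130 130 130]
350 [178 175 177 179 176 173 160 127  98 103 120 129 149 190 215 224 223 225]
405 [169 169 171 170 164 143 112  90 104 120 129 155 194 220 226 228 226 221]
412 [154 154 152 154 148 132 103  87 106 121 129 160 197 220 226 224 223 218]
420 [154 153 154 152 151 136 116  95 100 119 122 122 124 124 124 123 124 119]
365 [203 205 202 203 204 203 196 179 168 188 199 204 204 205 204 204]
372 [203 204 202 202 205 201 190 166 162 184 199 205 202 203 202 202]
380 [171 182 196 200 200 198 186 166 173 192 202 203 202 201 201 201]
390 [201 200 201 200 201 197 186 166 174 193 200 202 201 201 203 202]
396 [206 204 204 205 203 200 183 157 172 198 204 204 204 205 204 204]
```

View pics/w12zz.png

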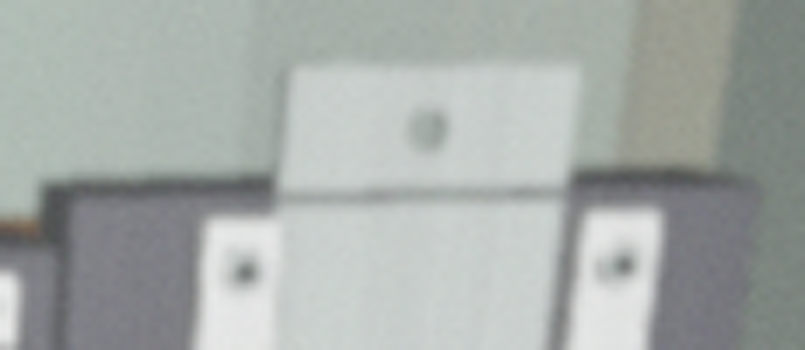

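Run:
```python
from h import *
c=dict(np.load('w12.npz'));T=np.load('w12T.npy')
print(ray(c,T,[(340,127.9),(350,127.7),(405,126.5),(420,126.4)],.04).round(4))
print(ray(c,T,[(365,127.8),(380,127.5),(396,127.3)],.043).round(4))
```

```text
[[0.5961 0.2163 0.04  ]
 [0.6072 0.2164 0.04  ]
 [0.6682 0.2169 0.04  ]
 [0.6848 0.2168 0.04  ]]
[[0.6228 0.2164 0.043 ]
 [0.6393 0.2166 0.043 ]
 [0.6569 0.2166 0.043 ]]
```

The line is within 0.5 mm of the edge, the handle slope is about 5° (fully down), and the tool is clear. I'll hand in.

Run:
```python
from h import *
s=robot.state();print(s['clock'],s['wrist_force']);print(robot.close_job())
```

```text
9.4833 [ 0.65643084 -0.00615204  1.05787814]
the job is handed in; nothing more can be done
None
```

The bracket is in place with its line over the bend edge, and the clamp is shut on it. I handed the job in at 9.5 s, and no verdict was reported.

I pushed the bracket by its rear flange, using two slightly opened fingers, until the line reached the edge. I then backed off and pressed the clamp handle straight down onto its stop with the fingers shut.

**Last checks, from the wrist camera:**
- **Line position:** the line is at y ≈ 0.2166 m and the edge at about 0.2164–0.2169 m, so they agree to about 0.5 mm. The picture just before clamping agreed.
- **Alignment:** the bracket looks square between the rails, about 1 mm off the middle line.
- **Clamp:** the handle slopes about 5°, which is its fully down position. The arm is level and the foot is on the leg, but I could not measure the foot's force on the bracket.
- **Clearance:** the tool stands clear above the clamp, with wrist force near zero. I saw no other thing moved in the pictures, but I did not measure their positions.

**Force while pressing:** the wrist force rose to about 95 N as the handle hit its stop. That is under the 120 N limit but more than needed.

**Camera disagreement:** the scene and side cameras differed by 3–5 mm on absolute positions. I placed the line by comparing it with the edge in the same wrist picture.

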